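# Load the coffee capsule and clamp it home

## Task

Load the green-lidded capsule into the steel cup on top of the red coffee machine, lid up, and let go of it; then swing the fork clamp over, press its bar down against the stop with closed fingertips and hold it there for a second with a steady push of about 20 N, so that the capsule is driven home, and let go with the clamp left down. Work by feel, never forcing the capsule or the clamp, and leave the orange-lidded capsule, the small cup and the mug where they are.

Things in the scene. Friction and masses are not known exactly. Their poses are not given: they have to be found in the camera images.
- capsule: Reusable coffee capsule with a GREEN lid, 40 to 85 g, standing on the table. Steel body 38 mm diameter, 26 mm tall, lowest 4 mm tapering to 34 mm; on it a round plastic lid, 46 mm diameter, 12 mm tall (38 mm in all). Origin: centre of its underside, z up along its axis. Turning about its axis does not matter.
- spare: Bystander: the same capsule with an ORANGE lid; green and orange may have changed places. Not to be disturbed. Origin: centre of its underside.
- mug: Bystander: blue mug, 76 mm across, 85 mm tall, handle to its +y. Origin: centre of its underside.
- cup_small: Bystander: small white cup, 56 mm across, 52 mm tall, empty, on the table to the left of the machine. Origin: centre of its underside.
- brewer: Red coffee machine, fixed: 235 mm deep (its x from -73 to +163 mm), 110 mm wide. The steel cup is on its top in front, rim 140 mm above the origin; clamp apart, nothing is over 164 mm. Origin: under the nominal axis of the cup, 0 to 8 mm above the table (height differs from start to start); x points from front (robot side) to back, y to its left, z up.
- cup_nominal (a point): Nominal centre of the cup's mouth. The cup is a 62 mm square steel block with a bore of 40.6 mm diameter, 30 mm deep, 1.5 mm chamfer. The block was put back by hand and sits firmly up to 9 mm left or right of this point along the brewer's y (its x is true). This offset is not measured: see it, or find it by feel. Axes as the brewer's.
- clamp_hinge (a point): Axis of the clamp's hinge, along the brewer's y: 75 mm behind and 20 mm above cup_nominal. Axes as the brewer's.
- clamp_bar (a point): Middle of the clamp's black grip bar: a round bar 14 mm in diameter along the brewer's y, between two flat steel arms with their inner faces 74 mm apart, 155 mm from the hinge axis. A steel web joins the arms from 50 to 100 mm from the hinge and carries the black presser (40 mm diameter, on its under side when closed).
- clamp (a joint): Angle (rad) of the fork clamp: 0 closed, level over the cup, bar 80 mm in front of the cup's centre (hard stop); 1.57 upright; opens back to 1.95. Bar at angle a: 155*cos(a) mm in front of the hinge axis (brewer's -x), 155*sin(a) mm above it. Stiff hinge (about 5 N at the bar), stays where left; the last 0.12 rad drives the capsule against its spring (about 9 N at the bar).
- cup_home (a point): Point 25 mm below cup_nominal: height of the capsule's origin when home (lid's underside about 1 mm above the rim). A spring ejector in the bore (2 N at first, 7 N at home) stops the released capsule 9 mm higher, lid's underside 10 mm above the rim; only the clamp keeps it home. The cup's side offset applies here too.
Not all that is in view belongs to the job. What is shaped like the capsule but blue, pink or purple is not meant.

How it is judged:
On the way, in this order (a step that is already met when the one before it is completed fails the run):
1. the green capsule sits upright in the cup's bore on the ejector, released, with the clamp still open (z of capsule in the frame of brewer between 0.119 and 0.128 m and horizontal distance between capsule and brewer below 0.013 m and angle between capsule's own z axis and vertical below 0.12 rad and value of joint clamp above 0.8 rad and contact force between the fingers and capsule below 0.1 N), for 0.2 s.
2. the clamp is down against its stop with the capsule home under it, and is held there with a steady push of 13 to 28 N (value of joint clamp below 0.03 rad and z of capsule in the frame of brewer below 0.1185 m and horizontal distance between capsule and brewer below 0.013 m and contact force between the fingers and brewer between 13 and 28 N), for 0.5 s.
At the end, for the whole second after the job is handed in: The clamp is down against its stop (within 0.03 rad), the green capsule is upright (0.1 rad) in the cup's bore, home (its lid within 4.5 mm of the rim) and at rest; the orange capsule, mug and small cup are within 20 mm of their starts (value of joint clamp below 0.03 rad and z of capsule in the frame of brewer between 0.11 and 0.1185 m and horizontal distance between capsule and brewer below 0.013 m and angle between capsule's own z axis and vertical below 0.1 rad and linear speed of capsule below 0.01 m/s and distance of each of spare, mug, cup_small from where it was at the start of the episode below 0.02 m); the robot touches nothing.
It fails at once if the capsule is forced against the machine with more than 50 N (contact force between capsule and brewer above 50 N).
It fails at once if the nearly closed clamp (below 0.15 rad) is forced by the fingers with more than 50 N, or the arm pushes on the machine with more than 50 N ((value of joint clamp below 0.15 rad and contact force between the fingers and brewer above 50 N) or contact force between the arm and brewer above 50 N).
It fails at once if the orange capsule, mug or small cup is knocked over or shoved away (angle between any of spare, mug, cup_small's own z axis and vertical above 0.5 rad or distance of any of spare, mug, cup_small from where it was at the start of the episode above 0.04 m).
It also fails if it takes over 72 s, if anything falls off the work surface, if the arm or the gripper's body presses on something with over 40 N, if the wrist force passes 120 N, or if a joint passes its speed limit or range.

## Robot

A 7-joint arm with a two-finger parallel gripper is mounted at the origin on the work surface. World frame = base frame: x ahead of the robot, y to its left, z up, the work surface at z = 0. Lengths are in m, angles in rad, forces in N, time in s.
With the tool pointing down it reaches from about 0.425 to 0.925 m from the base axis. Payload 6.8 kg.
Tool frame: the origin (TCP) lies on the mounting face of the last link; the fingertips stand 173 mm ahead of it and the grasp point (between the pads) lies 155 mm ahead of it; z points along the fingers, y is the line along which they close (so a half turn about z gives the same grasp; the last joint's range is limited). The gripper opens to 85 mm and grips with 20 to 120 N. Pads are 22 mm wide; open, the fingers measure 114 mm over their backs; the gripper's body (76 mm by 85 mm) begins 54 mm behind the grasp point. The pads swing forward as they close: fully open they stand 13 mm farther back than shut.
Start: joints at [1.179, 0.477, 0.022, 1.555, -0.011, 1.109, -0.083], TCP at [0.189, -0.648, 0.405] pointing down, gripper open.
Joint ranges: [-2.96, 2.96], [-0.34, 2.1], [-1.41, 1.46], [0.24, 2.44], [-1.37, 4.51], [0.17, 1.92], [-2.96, 2.96]. Speed limits (rad/s): [2.39, 2.39, 3.14, 3.14, 3.14, 3.14, 3.14].

## Interface

Orientations are given as a unit quaternion [w, x, y, z].
In Python, from station import bot gives the robot as it stands. The module is installed in compiled form; this text tells all that it offers.
- The arm moves only by the shell command python3 -m pendant 'ROWS' [FORCE]. ROWS is JSON, a list of rows, each a list of 5 numbers: the finger opening in m, from 0 to 0.0854, then the shift along the tool's x, y, z in m, then the turn about the tool's z in degrees. In form: [[jaw, x, y, z, yaw], ...]. A call has 1 to 12 rows; each row shifts and turns the commanded pose from where the row before left it, along the tool's axes as they then stand; what a row does not reach is not made up. A row lasts 1/12 s, in which the tool goes at most 41.7 mm and 7.16 degrees, less where a joint would pass 70% of its speed; a pose out of reach is approached as far as the arm can. A call with a gripper value outside its range is refused whole. The fingers move at their own pace and stop on an object; FORCE is the grip in N (left out, the last holds). Time passes only in rows, so rows that do not move let the fingers close. It gives the time, the measured TCP pose, the force, the opening and the grip force at its end, in the units of the state.
- bot.get_obs(): the state, without advancing time (a new reading comes with each control period).
- bot.read_camera(name): name is "scene" or "top" or "wrist"; returns (picture, depth): 480x640x3 uint8, blue, green, red; 480x640 float32, m along the optical axis (not along the pixel's ray), 0 where there is no reading.
- bot.camera_model(name): a dict with "intrinsics" (3x3 intrinsics, pixels), "R" (3x3) and "t" (3): a world point X has camera coordinates R X + t. Camera axes: x right, y down, z forward; pixel columns grow to the right and rows downward; lengths in m; the calibration is good to about 2 mm. A picture is of the moment at which its call begins: read the wrist's pose just before it. camera_model takes no time and is no camera call; for the wrist camera it gives the pose at the moment of the call.
- bot.hand_in(): hands the job in; it is judged then, once.
Trained networks look in the newest picture that a camera, given by its name, has taken for a name from the list of things; names that differ only in an ending like _2 or _b are one class to them, and where a whole thing is asked for, a point or a joint stands for the part that bears it (a point fixed in the world has none). Each returns a list of dicts, best first, with "score" (0 to 1); they miss things now and then, are a little off and sometimes report something else, mostly with a low value. They report only what shows in the picture. A call takes as long as a camera call. They do not tell look-alikes from the thing itself.
- bot.boxes_of(name, camera): "at" ([column, row] in pixels, amid what is visible of it).
- bot.trace(name, camera): "mask" (480x640 bool, what is visible of it) and "at" ([column, row] in pixels, amid what is visible of it).
- bot.pinpoint(name, camera): "at" ([column, row] in pixels: a listed point, or the origin of a listed thing).
The state is a dict: "t": time; "q": joint angles; "joint_vel": joint speeds; "joint_torque": joint torques, N m; "eef_pos": TCP position; "tool_rot": TCP orientation; "contact_force": force on the tool from outside, world axes, zero at the start; "torque": the same for the moment, N m; "gripper_width": opening from 0.0 (shut) to 1.0 (fully open); "grasp_force": force on a finger pad.
Only numpy, scipy, OpenCV 4.12 (cv2) and the standard library are available. Lean on these libraries where they do the work, as an engineer would, in place of code of your own. Each camera call takes 0.05 s, during which the arm holds its last target. There are 200 camera calls.

## Working session

There is one attempt and no reset: what is moved stays moved. The work goes in short steps, Python scripts to look and compute and a shell command to move; the robot and the scene stay as the last step left them, time stands still between calls to the robot, and variables do not carry over. Pictures are saved under pics/ and viewed, at most 10 in all, crops included, and the job is handed in when it is done.

```bash
mkdir -p pics
cat > h.py <<'E'
import numpy as np,cv2
from station import bot
def cam(n):
    m=bot.camera_model(n); p,d=bot.read_camera(n); return p,d,m
def w(m,uv,z):  # z = depth
    K=np.array(m["intrinsics"]);c=np.linalg.inv(K)@np.array([uv[0],uv[1],1.])*z
    return np.array(m["R"]).T@(c-np.array(m["t"]))
def cloud(d,m):
    K=np.array(m["intrinsics"]);v,u=np.mgrid[:480,:640]
    c=np.stack([(u-K[0,2])/K[0,0]*d,(v-K[1,2])/K[1,1]*d,d],-1)
    return (c-np.array(m["t"]))@np.array(m["R"])
def proj(m,X):
    c=np.array(m["R"])@X+np.array(m["t"]);q=np.array(m["intrinsics"])@c;return q[:2]/q[2]
E
python3 - <<'E'
from h import *
np.set_printoptions(precision=4,suppress=True)
o=bot.get_obs();print(o["t"],o["eef_pos"],o["tool_rot"],o["contact_force"],o["gripper_width"])
P=[]
for n in["scene","top"]:
    p,d,m=cam(n);P.append(p);X=cloud(d,m);print(n,"campos",-np.array(m["R"]).T@m["t"])
    for k in["capsule","spare","mug","cup_small","brewer","clamp_bar"]:
        for r in bot.trace(k,n)[:4]:
            M=r["mask"]&(d>0)
            if M.sum():
                q=X[M];print(k,round(r["score"],2),np.round(r["at"]),M.sum(),np.median(q,0),q.min(0),q.max(0),p[M].mean(0).astype(int))
    for k in["capsule","cup_nominal","clamp_hinge","clamp_bar","brewer"]:
        for r in bot.pinpoint(k,n)[:4]:
            u,v=np.round(r["at"]).astype(int);print("pt",k,round(r["score"],2),u,v,X[min(max(v,0),479),min(max(u,0),639)])
    np.savez(n,p=p,d=d,X=X,**{k:np.array(x) for k,x in m.items()})
    cv2.imwrite(f"pics/{n}.png",p)
E
```

```text
0.0 [ 0.1889 -0.6477  0.4038] [-0.0009  0.9899  0.1414 -0.0002] [0.1694 0.9865 0.2291] 0.999929451819561
scene campos [1.4875 0.3603 0.9074]
capsule 0.74 [230. 264.] 380 [ 0.5567 -0.1987  0.0356] [ 0.4853 -0.2511 -0.0031] [ 0.573  -0.1785  0.0438] [ 82  84 156]
capsule 0.69 [246. 241.] 300 [ 0.4765 -0.1927  0.0364] [ 0.4442 -0.2179 -0.0002] [ 0.4916 -0.1754  0.043 ] [ 66 103  88]
capsule 0.63 [290. 226.] 73 [ 0.4003 -0.1091  0.0388] [ 0.381  -0.1263  0.0349] [ 0.4245 -0.0976  0.0431] [109  55 115]
capsule 0.62 [260. 219.] 281 [ 0.3838 -0.2058  0.035 ] [ 0.3505 -0.2412 -0.0016] [ 0.4012 -0.1867  0.0445] [96 63 59]
spare 0.75 [204. 228.] 288 [ 0.4589 -0.3194  0.0359] [ 0.4273 -0.3551  0.0012] [ 0.4749 -0.2995  0.0448] [ 53  92 144]
mug 0.66 [188. 274.] 1685 [ 0.6632 -0.2461  0.0543] [ 0.5719 -0.2982 -0.0026] [ 0.6939 -0.1883  0.0894] [62 63 67]
cup_small 0.59 [450. 288.] 706 [0.5139 0.3094 0.0352] [ 0.4117  0.2814 -0.0034] [0.5315 0.3355 0.0572] [ 94 120 137]
brewer 0.81 [301. 268.] 8410 [0.6251 0.0144 0.1342] [ 0.1202 -0.2593 -0.0029] [0.6949 0.0754 0.3284] [38 50 84]
brewer 0.25 [249
[... 1693 characters left out ...]
.0456] [ 0.6144 -0.3204 -0.0026] [ 0.6898 -0.1864  0.0891] [65 55 40]
brewer 0.79 [320. 227.] 7898 [0.5724 0.006  0.1414] [ 0.4448 -0.082  -0.001 ] [0.7126 0.0762 0.3279] [ 67  72 114]
clamp_bar 0.69 [330. 185.] 2208 [ 0.6094 -0.0013  0.26  ] [ 0.5827 -0.0866 -0.0022] [0.7298 0.0454 0.3279] [68 75 81]
pt capsule 0.72 375 324 [ 0.4006 -0.1133  0.0395]
pt capsule 0.69 409 295 [ 0.4596 -0.1827  0.0346]
pt capsule 0.59 406 255 [ 0.5414 -0.1782  0.033 ]
pt capsule 0.52 313 255 [0.5205 0.013  0.1295]
pt cup_nominal 0.9 315 251 [0.5283 0.0095 0.1279]
pt clamp_hinge 0.65 324 212 [ 0.5915 -0.0043  0.1695]
pt clamp_bar 0.6 331 164 [ 0.6222 -0.0086  0.3243]
pt brewer 0.74 312 263 [0.5079 0.0144 0.1147]
```

View pics/top.png

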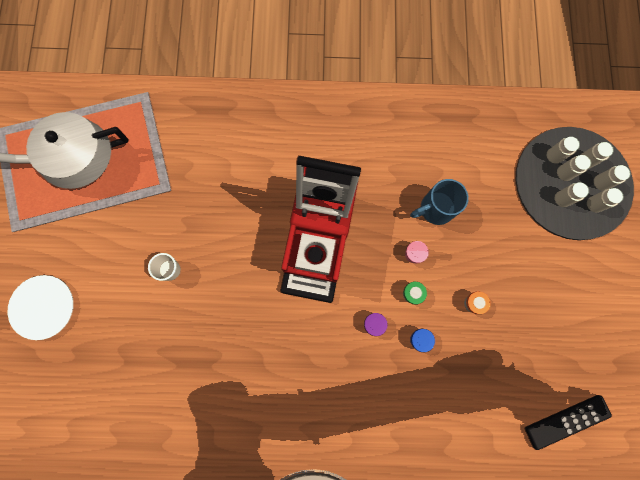

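Run:
```python
import numpy as np,cv2
s=np.load("top.npz");cv2.imwrite("pics/crop.png",np.hstack([cv2.resize(s["p"][200:300,270:370],(400,400),interpolation=2),cv2.resize(s["p"][250:350,360:460],(400,400),interpolation=2)]))
np.set_printoptions(precision=4,suppress=True)
X=s["X"];p=s["p"].astype(int)
# heights along brewer top
B=(X[...,0]>.43)&(X[...,0]<.76)&(abs(X[...,1])<.09)
z=X[...,2]
h,e=np.histogram(z[B],bins=np.arange(.0,.34,.004));print([(round(b,3),c) for b,c in zip(e,h) if c>25])
hsv=cv2.cvtColor(s["p"],cv2.COLOR_BGR2HSV)
red=B&((hsv[...,0]<8)|(hsv[...,0]>172))&(hsv[...,1]>130)&(z>.1)
q=X[red]; 
print("red rect",cv2.minAreaRect(q[:,:2].astype(np.float32)*1000),np.percentile(q,[1,50,99],axis=0))
```

```text
[(np.float64(0.0), np.int64(2517)), (np.float64(0.004), np.int64(54)), (np.float64(0.016), np.int64(349)), (np.float64(0.02), np.int64(601)), (np.float64(0.024), np.int64(116)), (np.float64(0.108), np.int64(64)), (np.float64(0.112), np.int64(694)), (np.float64(0.116), np.int64(175)), (np.float64(0.12), np.int64(50)), (np.float64(0.124), np.int64(96)), (np.float64(0.128), np.int64(207)), (np.float64(0.132), np.int64(145)), (np.float64(0.136), np.int64(945)), (np.float64(0.14), np.int64(1148)), (np.float64(0.144), np.int64(1017)), (np.float64(0.148), np.int64(36)), (np.float64(0.164), np.int64(62)), (np.float64(0.168), np.int64(243)), (np.float64(0.172), np.int64(62)), (np.float64(0.216), np.int64(36)), (np.float64(0.22), np.int64(34)), (np.float64(0.224), np.int64(56)), (np.float64(0.228), np.int64(59)), (np.float64(0.232), np.int64(61)), (np.float64(0.236), np.int64(61)), (np.float64(0.24), np.int64(68)), (np.float64(0.244), np.int64(72)), (np.float64(0.248), np.int64(74)), (np.float64(0.252), np.int64(86)), (np.float64(0.256), np.int64(105)), (np.float64(0.26), np.int64(177)), (np.float64(0.264), np.int64(116)), (np.float64(0.316), np.int64(62)), (np.float64(0.32), np.int64(243)), (np.float64(0.324), np.int64(327))]
red rect ((580.4804077148438, 2.6745681762695312), (109.96862030029297, 197.24375915527344), 80.15103149414062) [[ 0.4786 -0.0569  0.1083]
 [ 0.5642  0.0076  0.1383]
 [ 0.6358  0.0651  0.144 ]]
```

The top view shows the red brewer at (318,230) with the clamp upright. The steel block and bore are at about (315,253). Five things are capsule-shaped: green (416,293), orange (479,302), pink (418,252), purple (376,324) and blue (423,340). I choose green at (416,293) and will check it in the crop.

View pics/crop.png

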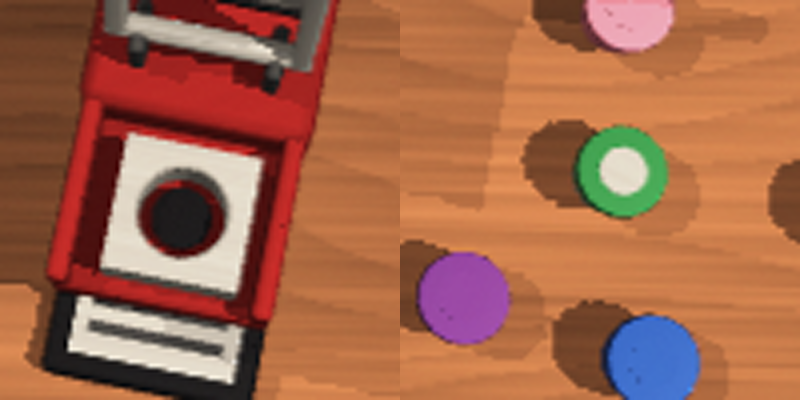

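Run:
```python
import numpy as np,cv2
from scipy.optimize import least_squares
np.set_printoptions(precision=4,suppress=True)
s=np.load("top.npz");X=s["X"];z=X[...,2];hsv=cv2.cvtColor(s["p"],cv2.COLOR_BGR2HSV)
# green capsule
G=(abs(X[...,0]-.464)<.03)&(abs(X[...,1]+.194)<.03)&(z>.032)&(z<.046)
q=X[G];print("green",cv2.minEnclosingCircle((q[:,:2]*1000).astype(np.float32)),q.mean(0),np.median(q[:,2]))
# block: bright low-sat pixels around
B=(abs(X[...,0]-.53)<.06)&(abs(X[...,1]-.01)<.06)&(hsv[...,1]<60)&(hsv[...,2]>120)&(z>.13)&(z<.155)
n,l,st,c=cv2.connectedComponentsWithStats(B.astype(np.uint8));i=1+np.argmax(st[1:,4]);M=l==i
q=X[M];print("block",M.sum(),np.median(q[:,2]),cv2.minAreaRect((q[:,:2]*1000).astype(np.float32)))
# dark bore centre in pixels -> ray onto rim plane
D=cv2.fillPoly(np.zeros((480,640),np.uint8),[cv2.convexHull(np.argwhere(M)[:,::-1].astype(np.int32))],1).astype(bool)&~M
cn,_=cv2.findContours(D.astype(np.uint8),0,1);cn=max(cn,key=cv2.contourArea);print(cv2.fitEllipse(cn))
# bar at top of clamp
C=(abs(X[...,0]-.62)<.06)&(abs(X[...,1])<.07)&(z>.31);q=X[C];print("bar",cv2.minAreaRect((q[:,:2]*1000).astype(np.float32)),q[:,2].max())
K=s["intrinsics"];R=s["R"];t=s["t"]
e=cv2.fitEllipse(cn)[0];r=R.T@np.linalg.inv(K)@[e[0],e[1],1];o=-R.T@t;print("bore",o+r*(np.median(X[M][:,2])-o[2])/r[2])
```

```text
green ((464.780029296875, -194.16494750976562), 23.07337188720703) [ 0.4648 -0.1937  0.0381] 0.03813869972769161
block 758 0.14551463312502766 ((521.9853515625, 9.583728790283203), (61.24281692504883, 61.78707504272461), 80.36076354980469)
((315.10650634765625, 252.9840850830078), (20.96114158630371, 22.20195960998535), 48.87993621826172)
bar ((620.71435546875, -4.34051513671875), (93.62226104736328, 15.28173828125), 79.98583221435547) 0.32789633869263696
bore [0.5217 0.0094 0.1455]
```

The crops confirm the choice: the green lid with a white inset (at 416,293) is alone in its colour, and the cup bore is open and centred on a square steel block. I got the rim at z≈0.1455, the block centre at (0.522, 0.0095), and the brewer yaw at about -9.8°. These agree with the given sizes.

```bash
python3 -m pendant '[[0.0854,0,0,0,6.5],[0.0854,0,0,0,6.5],[0.0854,0,0,0,6.5],[0.0854,0,0,0,6.5],[0.0854,0.014,-0.035,0,0],[0.0854,0.014,-0.035,0,0],[0.0854,0.014,-0.035,0,0],[0.0854,0.014,-0.035,0,0],[0.0854,0.014,-0.035,0,0],[0.0854,0.014,-0.035,0,0],[0.0854,0.014,-0.035,0,0],[0.0854,0.014,-0.035,0,0]]' 40; python3 -m pendant '[[0.0854,0.014,-0.035,0,0],[0.0854,0.014,-0.035,0,0],[0.0854,0.014,-0.035,0,0],[0.0854,0.014,-0.035,0,0],[0.07,0.014,-0.035,0,0],[0.065,0.014,-0.035,0,0],[0.065,0,0,0,0],[0.065,0,0,0,0]]'
cat >> h.py <<'E'
def to(p):
    from scipy.spatial.transform import Rotation as Ro
    o=bot.get_obs();R=Ro.from_quat(o["tool_rot"],scalar_first=True).as_matrix()
    print("tool->",np.round(R.T@(np.array(p)-o["eef_pos"]),4),"heading",np.degrees(np.arctan2(R[1,0],R[0,0])).round(2),"z",R[:,2].round(4),"eef",np.round(o["eef_pos"],4),"F",np.round(o["contact_force"],2),"t",o["t"])
E
python3 - <<'E'
from h import *
to([.4648,-.194,.1925])
p,d,m=cam("wrist");X=cloud(d,m);G=(abs(X[...,0]-.464)<.035)&(abs(X[...,1]+.194)<.035)&(X[...,2]>.032)&(X[...,2]<.046);q=X[G]
print(len(q),cv2.minEnclosingCircle((q[:,:2]*1000).astype(np.float32)),q.mean(0))
cv2.imwrite("pics/w1.png",p)
E
```

```text
t: 2.2
eef_pos: [0.3474, -0.3893, 0.405]
tool_rot: [0.0, 0.996, -0.085, 0.0]
contact_force: [1.5, -0.0, -1.7]
gripper_width: 1.005
grasp_force: 0.0
t: 2.87
eef_pos: [0.4663, -0.196, 0.4049]
tool_rot: [-0.0, 0.997, -0.082, 0.0]
contact_force: [-1.1, -1.5, -0.2]
gripper_width: 0.762
grasp_force: 0.0
tool-> [-0.0019 -0.0016  0.2124] heading -9.44 z [ 7.e-04  3.e-04 -1.e+00] eef [ 0.4663 -0.196   0.4049] F [-1.05 -1.49 -0.23] t 2.8667
1848 ((466.6242370605469, -194.9222412109375), 23.02615737915039) [ 0.46761588 -0.19513816  0.03850936]
```

View pics/w1.png

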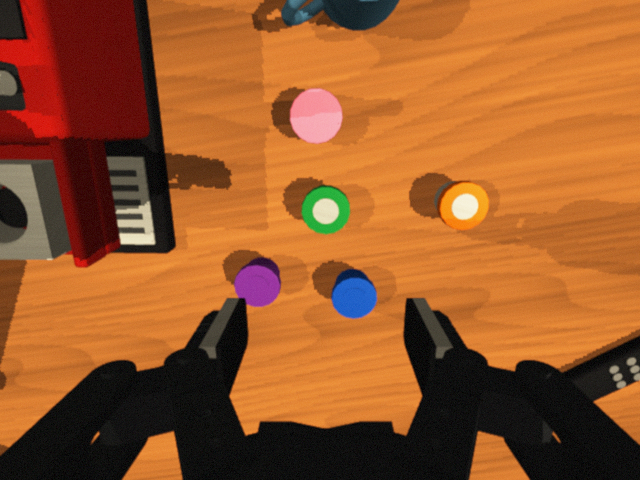

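The wrist view shows the green lid at (325,210) with room on both sides for the fingers. It measures (0.466,-0.195), which agrees with the top view. Next I descend and grip the lid.

```bash
python3 -m pendant '[[0.065,-0.001,-0.001,0.03,0],[0.065,0,0,0.03,0],[0.065,0,0,0.03,0],[0.065,0,0,0.03,0],[0.065,0,0,0.03,0],[0.065,0,0,0.02,0],[0.065,0,0,0.02,0],[0.065,0,0,0.01,0],[0.065,0,0,0.008,0],[0.065,0,0,0.004,0],[0.065,0,0,0,0],[0.065,0,0,0,0]]'; python3 -m pendant '[[0.055,0,0,0,0],[0.05,0,0,0,0],[0.045,0,0,0,0],[0.04,0,0,0,0],[0.035,0,0,0,0],[0.035,0,0,0,0],[0.035,0,0,0,0],[0.035,0,0,0,0]]' 40
```

```text
t: 3.92
eef_pos: [0.4646, -0.1975, 0.1934]
tool_rot: [0.0, 0.996, -0.085, 0.001]
contact_force: [-0.2, 0.4, -0.5]
gripper_width: 0.759
grasp_force: 0.0
t: 4.58
eef_pos: [0.4647, -0.1972, 0.1938]
tool_rot: [0.0, 0.996, -0.085, 0.001]
contact_force: [-2.2, 0.2, 8.5]
gripper_width: 0.521
grasp_force: 39.5
```

```bash
python3 -m pendant '[[0.035,0,0,-0.01,0],[0.035,0,0,-0.02,0],[0.035,0,0,-0.03,0],[0.035,0,0,-0.03,0],[0.035,0,0,-0.03,0],[0.035,0,0,-0.03,0],[0.035,0,0,-0.03,0],[0.035,0,0,-0.01,0],[0.035,0,0,0,0]]'; python3 -m pendant '[[0.035,0.0025,-0.0266,0,0],[0.035,0.0025,-0.0266,0,0],[0.035,0.0025,-0.0266,0,0],[0.035,0.0025,-0.0266,0,0],[0.035,0.0025,-0.0266,0,0],[0.035,0.0025,-0.0266,0,0],[0.035,0.0025,-0.0266,0,0],[0.035,0.0025,-0.0266,0,0],[0.035,0,0,0,0],[0.035,0,0,0,0],[0.035,0,0,0,0]]'
python3 - <<'E'
from h import *
to([.5215,.0095,.3233])
p,d,m=cam("wrist");cv2.imwrite("pics/w2.png",p);X=cloud(d,m)
np.savez("w2",p=p,d=d,X=X,**{k:np.array(x) for k,x in m.items()})
p,d,m=cam("top");cv2.imwrite("pics/t2.png",p[130:330,210:450]);X=cloud(d,m);np.savez("t2",p=p,d=d,X=X,**m)
E
```

```text
t: 5.33
eef_pos: [0.4649, -0.1973, 0.386]
tool_rot: [0.001, 0.996, -0.085, 0.003]
contact_force: [0.8, -0.3, -1.5]
gripper_width: 0.522
grasp_force: 41.0
t: 6.25
eef_pos: [0.5194, 0.0086, 0.3813]
tool_rot: [0.0, 0.996, -0.085, -0.001]
contact_force: [0.2, -0.6, -0.8]
gripper_width: 0.521
grasp_force: 41.1
tool-> [ 0.0021 -0.0013  0.058 ] heading -9.75 z [-2.8e-03 -7.0e-04 -1.0e+00] eef [0.5194 0.0086 0.3813] F [ 0.19 -0.57 -0.76] t 6.25
```

View pics/w2.png

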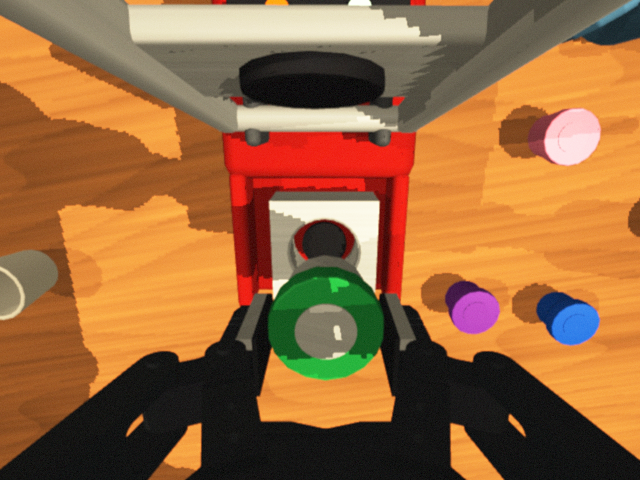

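The lid is held upright at (326,322) between the pads. The bore is at (325,241), and the block's left and right edges are at columns 270 and 380. I measure lid against block in the same picture.

Run:
```python
from h import *
np.set_printoptions(precision=4,suppress=True)
s=np.load("w2.npz");X=s["X"];z=X[...,2];hsv=cv2.cvtColor(s["p"],cv2.COLOR_BGR2HSV)
V,U=np.mgrid[:480,:640]
L=(abs(U-326)<60)&(V>262)&(V<382)&(z>.20)&(z<.245)
q=X[L];print("z",np.percentile(q[:,2],[5,50,95]))
top=L&(abs(z-np.percentile(q[:,2],70))<.003);q=X[top];print("lid",top.sum(),cv2.minEnclosingCircle((q[:,:2]*1000).astype(np.float32)),q.mean(0))
A=np.c_[q[:,:2],np.ones(len(q))];print("plane",np.linalg.lstsq(A,q[:,2],rcond=None)[0])
B=(U>262)&(U<388)&(V>195)&(V<300)&(abs(z-.1455)<.004)&(hsv[...,1]<80)
q=X[B];print("block z",np.median(q[:,2]))
e=np.array([-.17,.985]);f=np.array([.985,.17])
ex=np.array([.9855,-.1694]);ey=np.array([.1694,.9855])
print("block along x,y brewer (pct)",np.percentile(q[:,:2]@ex,[.5,99.5]),np.percentile(q[:,:2]@ey,[.5,1,99,99.5]))
c=X[top][:,:2];print("lid ex,ey ranges",np.percentile(c@ex,[.3,99.7]),np.percentile(c@ey,[.3,99.7]))
```

```text
z [0.2182 0.2259 0.2271]
lid 9886 ((520.2792358398438, 9.018803596496582), 24.935104370117188) [0.5221 0.0088 0.226 ]
plane [-0.0115  0.0011  0.2319]
block z 0.14574304701028284
block along x,y brewer (pct) [0.4907 0.546 ] [0.0673 0.0675 0.1286 0.1288]
lid ex,ey ranges [0.4898 0.534 ] [0.075  0.1194]
```

```bash
python3 -m pendant '[[0.035,0.0015,-0.001,0.01,0],[0.035,0,0,0.01,0],[0.035,0,0,0.01,0],[0.035,0,0,0.006,0],[0.035,0,0,0,0],[0.035,0,0,0,0]]'; python3 -m pendant '[[0.035,0,0,0.002,0],[0.035,0,0,0.002,0],[0.035,0,0,0.001,0],[0.035,0,0,0,0]]'; python3 -m pendant '[[0.035,0,0,0.001,0],[0.035,0,0,0.001,0],[0.035,0,0,0.001,0],[0.035,0,0,0,0]]'
```

```text
t: 6.85
eef_pos: [0.5215, 0.0099, 0.346]
tool_rot: [0.0, 0.996, -0.085, -0.001]
contact_force: [0.7, 1.2, 0.5]
gripper_width: 0.521
grasp_force: 41.1
t: 7.18
eef_pos: [0.5216, 0.01, 0.3417]
tool_rot: [0.0, 0.996, -0.085, 0.0]
contact_force: [0.7, -0.0, -1.3]
gripper_width: 0.521
grasp_force: 41.1
t: 7.52
eef_pos: [0.5216, 0.01, 0.3385]
tool_rot: [0.0, 0.996, -0.085, -0.0]
contact_force: [-0.2, 0.5, -0.5]
gripper_width: 0.518
grasp_force: 41.1
```

Bottom now about at the rim; continue gently.

```bash
python3 -m pendant '[[0.035,0,0,0.001,0],[0.035,0,0,0.001,0],[0.035,0,0,0.001,0],[0.035,0,0,0,0]]'; python3 -m pendant '[[0.035,0,0,0.001,0],[0.035,0,0,0.001,0],[0.035,0,0,0,0]]'
```

```text
t: 7.85
eef_pos: [0.5216, 0.01, 0.3355]
tool_rot: [0.0, 0.996, -0.085, -0.0]
contact_force: [1.0, -1.1, -0.3]
gripper_width: 0.522
grasp_force: 41.1
t: 8.1
eef_pos: [0.5216, 0.0099, 0.3335]
tool_rot: [0.0, 0.996, -0.085, -0.0]
contact_force: [0.7, 0.6, -0.2]
gripper_width: 0.517
grasp_force: 41.1
```

```bash
python3 -m pendant '[[0.035,0,0,0.001,0],[0.035,0,0,0.001,0],[0.035,0,0,0.001,0],[0.035,0,0,0,0]]'; python3 -m pendant '[[0.035,0,0,0.001,0],[0.035,0,0,0.001,0],[0.035,0,0,0.001,0],[0.035,0,0,0,0]]';  python3 -m pendant '[[0.035,0,0,0.001,0],[0.035,0,0,0.001,0],[0.035,0,0,0,0]]'; python3 -m pendant '[[0.035,0,0,0.001,0],[0.035,0,0,0,0]]'
```

```text
t: 8.43
eef_pos: [0.5216, 0.0099, 0.3305]
tool_rot: [0.0, 0.996, -0.085, -0.0]
contact_force: [-0.4, -0.5, -0.7]
gripper_width: 0.514
grasp_force: 41.1
t: 8.77
eef_pos: [0.5216, 0.01, 0.3275]
tool_rot: [0.0, 0.996, -0.085, -0.0]
contact_force: [0.2, -0.7, -1.1]
gripper_width: 0.518
grasp_force: 41.1
t: 9.02
eef_pos: [0.5216, 0.0099, 0.3256]
tool_rot: [0.0, 0.996, -0.085, 0.0]
contact_force: [0.5, -1.1, 0.3]
gripper_width: 0.518
grasp_force: 41.1
t: 9.18
eef_pos: [0.5217, 0.01, 0.3246]
tool_rot: [0.0, 0.996, -0.085, 0.0]
contact_force: [0.6, -0.8, -0.1]
gripper_width: 0.519
grasp_force: 41.1
```

```bash
python3 -m pendant '[[0.035,0,0,0.001,0],[0.035,0,0,0.001,0],[0.035,0,0,0,0]]';  python3 -m pendant '[[0.05,0,0,0,0],[0.055,0,0,0,0],[0.062,0,0,0,0],[0.066,0,0,0,0],[0.066,0,0,0,0],[0.066,0,0,0,0],[0.066,0,0,0,0]]' 20
python3 - <<'E'
from h import *
to([.5215,.0095,.3233])
p,d,m=cam("wrist");cv2.imwrite("pics/w3.png",p);X=cloud(d,m);z=X[...,2]
V,U=np.mgrid[:480,:640];L=(abs(U-326)<60)&(V>240)&(V<400)&(z>.15)&(z<.18)
q=X[L];zt=np.median(q[:,2]);q=q[abs(q[:,2]-zt)<.003];A=np.c_[q[:,:2],np.ones(len(q))];print(len(q),zt,q.mean(0),np.linalg.lstsq(A,q[:,2],rcond=None)[0])
E
```

```text
t: 9.43
eef_pos: [0.5217, 0.01, 0.3227]
tool_rot: [0.0, 0.996, -0.085, 0.0]
contact_force: [0.6, -1.5, 1.0]
gripper_width: 0.514
grasp_force: 41.2
t: 10.02
eef_pos: [0.5216, 0.01, 0.3227]
tool_rot: [-0.0, 0.996, -0.085, -0.0]
contact_force: [0.0, -0.3, -0.8]
gripper_width: 0.772
grasp_force: 0.0
tool-> [-0.      0.0006 -0.0006] heading -9.74 z [-0.  0. -1.] eef [0.5216 0.01   0.3227] F [ 0.02 -0.33 -0.76] t 10.0167
9802 0.16781423390463804 [0.52505016 0.01019984 0.16786233] [-0.00753777  0.00114716  0.17180834]
```

View pics/w3.png

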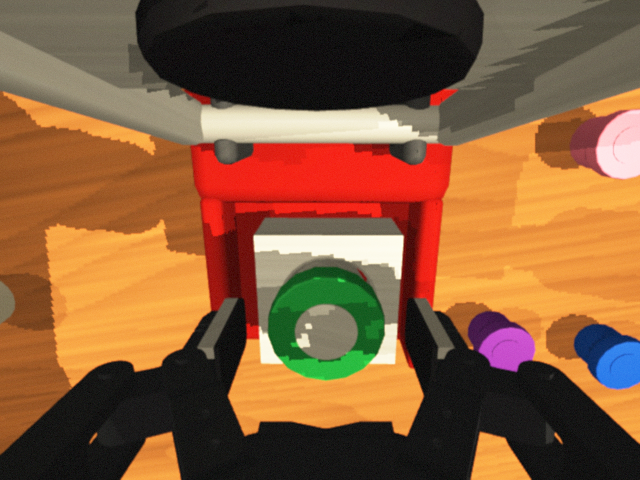

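The capsule stands upright on the ejector: lid centre at (326,325), lid top at z=0.1678, so its origin is 0.124 above the brewer's. Next I rise, shut the fingers and go behind the bar.

```bash
python3 -m pendant '[[0.066,0,0,-0.01,0],[0.066,0,0,-0.02,0],[0.066,0,0,-0.03,0],[0.05,0,0,-0.035,0],[0.02,0,0,-0.035,0],[0,0,0,-0.035,0],[0,0,0,-0.035,0],[0,0,0,-0.01,0],[0,0,0,0,0],[0,0,0,0,0]]'; python3 -m pendant '[[0,0.02,-0.001,0,0],[0,0.03,-0.002,0,0],[0,0.03,0,0,0],[0,0.03,0,0,0],[0,0.02,0,0,0],[0,0.005,0,0,0],[0,0,0,0,0],[0,0,0,0,0]]'
python3 - <<'E'
from h import *
o=bot.get_obs();e=o["eef_pos"];print("ex",e[0]*.9855-e[1]*.1694,"ey",e[0]*.1694+e[1]*.9855,e)
p,d,m=cam("wrist");cv2.imwrite("pics/w4.png",p)
p,d,m=cam("scene");X=cloud(d,m);
p2=cv2.resize(p[120:320,200:400],(600,600));cv2.imwrite("pics/s4.png",p2)
E
```

```text
t: 10.9
eef_pos: [0.5214, 0.01, 0.5333]
tool_rot: [-0.0, 0.996, -0.085, 0.001]
contact_force: [0.3, 0.3, -1.1]
gripper_width: -0.003
grasp_force: 0.0
t: 11.57
eef_pos: [0.6546, -0.0096, 0.5312]
tool_rot: [0.0, 0.996, -0.085, -0.002]
contact_force: [-0.9, -0.4, -0.0]
gripper_width: 0.0
grasp_force: 0.0
ex 0.6467259789226613 ey 0.10146632597518968 [ 0.65459798 -0.00956121  0.53117687]
```

View pics/s4.png

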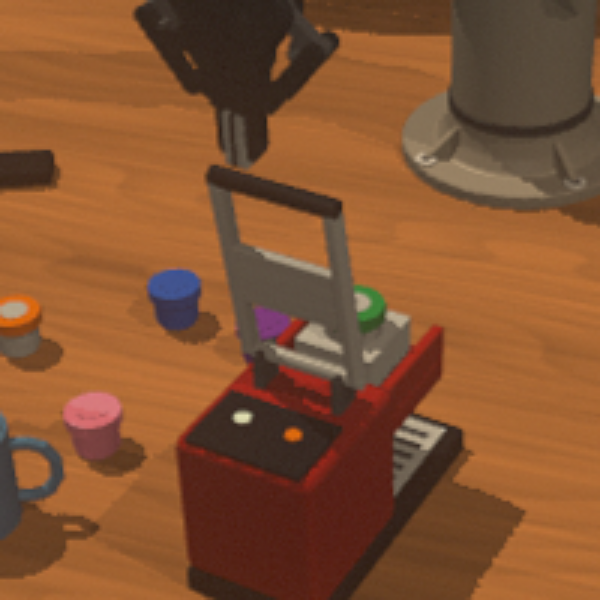

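The scene view from behind shows the green capsule in the cup at (365,305). The bar is at (275,190) with the shut fingertips above it at (240,155). By measurement they are 35 mm behind it. I lower and push the bar forward.

```bash
python3 -m pendant '[[0,0,0,0.02,0],[0,0,0,0.02,0],[0,0,0,0.014,0],[0,0,0,0,0],[0,0,0,0,0]]'; python3 -m pendant '[[0,-0.01,0,0,0],[0,-0.01,0,0,0],[0,-0.01,0,0,0],[0,-0.01,0,0,0],[0,0,0,0,0]]'; python3 -m pendant '[[0,-0.01,0,0.001,0],[0,-0.01,0,0.001,0],[0,-0.01,0,0.002,0],[0,-0.011,0,0.003,0],[0,0,0,0,0]]'
```

```text
t: 12.08
eef_pos: [0.6544, -0.0097, 0.4788]
tool_rot: [0.0, 0.996, -0.085, -0.001]
contact_force: [0.6, -0.2, 1.0]
gripper_width: -0.001
grasp_force: 0.0
t: 12.5
eef_pos: [0.6146, -0.0027, 0.4818]
tool_rot: [-0.0, 0.996, -0.085, 0.003]
contact_force: [1.8, 0.4, 1.2]
gripper_width: 0.001
grasp_force: 0.5
t: 12.92
eef_pos: [0.5741, 0.0042, 0.4727]
tool_rot: [-0.0, 0.996, -0.085, 0.001]
contact_force: [0.5, -0.2, -0.0]
gripper_width: -0.002
grasp_force: 0.0
```

Run:
```python
from h import *
p,d,m=cam("scene");X=cloud(d,m);cv2.imwrite("pics/s5.png",cv2.resize(p[120:320,200:400],(600,600)))
z=X[...,2];ex=X[...,0]*.9855-X[...,1]*.1694;ey=X[...,0]*.1694+X[...,1]*.9855
for y in(.066,.075,.13,.137):
    C=(abs(ey-y)<.006)&(z>.19)&(z<.36)&(ex>.4)&(ex<.65)&(p.max(-1)<75)
    print(y,C.sum(),np.round(np.median(ex[C]),4),np.round(np.median(z[C]),4))
```

```text
0.066 51 0.5546 0.3221
0.075 48 0.5748 0.3531
0.13 64 0.555 0.3233
0.137 43 0.5529 0.3214
```

View pics/s5.png

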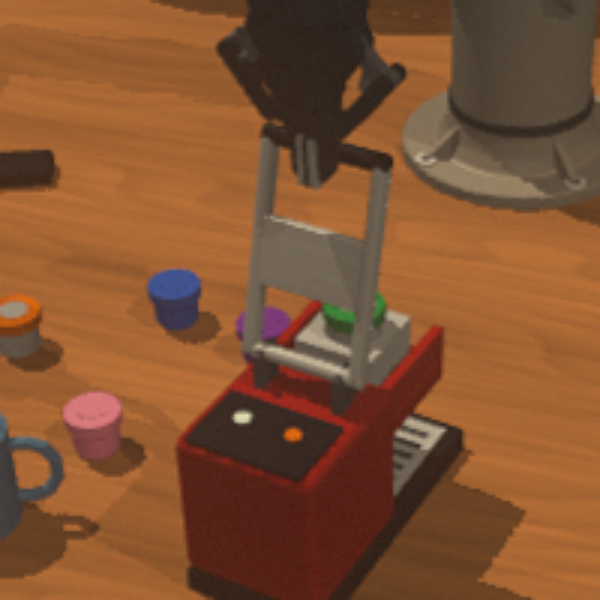

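The clamp is following: the bar is now at about (330,150) with the fingertips behind it, so a≈1.32. I continue along the arc.

```bash
python3 -m pendant '[[0,-0.01,0,0.003,0],[0,-0.01,0,0.003,0],[0,-0.009,0,0.004,0],[0,0,0,0,0]]';  python3 -m pendant '[[0,-0.009,0,0.005,0],[0,-0.009,0,0.006,0],[0,-0.008,0,0.006,0],[0,-0.008,0,0.006,0],[0,-0.007,0,0.005,0],[0,0,0,0,0]]'
python3 - <<'E'
from h import *
o=bot.get_obs();e=o["eef_pos"];print("ex",e[0]*.9855-e[1]*.1694,"ey",e[0]*.1694+e[1]*.9855,e)
p,d,m=cam("scene");X=cloud(d,m);cv2.imwrite("pics/s6.png",cv2.resize(p[120:320,200:400],(600,600)))
z=X[...,2];ex=X[...,0]*.9855-X[...,1]*.1694;ey=X[...,0]*.1694+X[...,1]*.9855
for y in(.066,.07,.13,.135):
    C=(abs(ey-y)<.006)&(z>.19)&(z<.32)&(ex>.4)&(ex<.65)&(p.max(-1)<75)
    print(y,C.sum(),np.round(np.median(ex[C]),4),np.round(np.median(z[C]),4))
E
```

```text
t: 13.3
eef_pos: [0.5459, 0.009, 0.4615]
tool_rot: [0.0, 0.996, -0.085, -0.0]
contact_force: [0.6, 1.8, 0.4]
gripper_width: -0.002
grasp_force: 0.1
t: 13.8
eef_pos: [0.5059, 0.0158, 0.4322]
tool_rot: [-0.0, 0.996, -0.085, 0.0]
contact_force: [7.3, -1.1, -4.0]
gripper_width: 0.003
grasp_force: 3.3
ex 0.4959022069062298 ey 0.10127589320673647 [0.50591501 0.01580303 0.43221683]
0.066 45 0.4849 0.2818
0.07 50 0.4947 0.311
0.13 57 0.4864 0.283
0.135 37 0.4841 0.2815
```

```bash
python3 -m pendant '[[0,0.008,0,0,0],[0,0,0,-0.02,0],[0,0,0,-0.025,0],[0,0,0,-0.006,0],[0,0,0,0,0],[0,-0.013,0,0,0],[0,-0.013,0,0,0],[0,0,0,0,0]]'; python3 -m pendant '[[0,-0.002,0,0.01,0],[0,-0.002,0,0.01,0],[0,-0.003,0,0.008,0],[0,-0.003,0,0.008,0],[0,-0.003,0,0.008,0],[0,-0.003,0,0.006,0],[0,0,0,0,0]]'
python3 - <<'E'
from h import *
o=bot.get_obs();e=o["eef_pos"];print("ex",e[0]*.9855-e[1]*.1694,"ey",e[0]*.1694+e[1]*.9855,e)
p,d,m=cam("scene");X=cloud(d,m);cv2.imwrite("pics/s7.png",cv2.resize(p[120:320,200:400],(600,600)))
z=X[...,2];ex=X[...,0]*.9855-X[...,1]*.1694;ey=X[...,0]*.1694+X[...,1]*.9855
for y in(.066,.07,.13,.135):
    C=(abs(ey-y)<.006)&(z>.19)&(z<.3)&(ex>.4)&(ex<.65)&(p.max(-1)<75)
    print(y,C.sum(),np.round(np.median(ex[C]),4),np.round(np.median(z[C]),4))
E
```

```text
t: 14.52
eef_pos: [0.4866, 0.0191, 0.483]
tool_rot: [0.0, 0.996, -0.085, -0.002]
contact_force: [-0.8, 0.7, 0.1]
gripper_width: 0.003
grasp_force: 0.0
t: 15.1
eef_pos: [0.471, 0.022, 0.433]
tool_rot: [0.0, 0.996, -0.084, -0.003]
contact_force: [0.3, 0.7, -0.1]
gripper_width: -0.001
grasp_force: 0.0
ex 0.46039637616741963 ey 0.1014608652751122 [0.47095208 0.02200059 0.43301363]
0.066 26 0.4635 0.2568
0.07 29 0.4635 0.2577
0.13 32 0.4642 0.257
0.135 25 0.4635 0.2579
```

```bash
python3 -m pendant '[[0,-0.004,0,0.007,0],[0,-0.004,0,0.007,0],[0,-0.003,0,0.007,0],[0,-0.003,0,0.007,0],[0,-0.003,0,0.007,0],[0,0,0,0,0]]'; python3 -m pendant '[[0,-0.002,0,0.006,0],[0,-0.002,0,0.006,0],[0,-0.002,0,0.006,0],[0,0,0,0.003,0],[0,0,0,0,0]]'; python3 -m pendant '[[0,-0.001,0,0.003,0],[0,0,0,0.003,0],[0,0,0,0.003,0],[0,0,0,0,0]]'
```

```text
t: 15.65
eef_pos: [0.4552, 0.0245, 0.398]
tool_rot: [0.0, 0.996, -0.085, -0.001]
contact_force: [0.2, -0.5, 0.7]
gripper_width: -0.002
grasp_force: 0.0
t: 16.07
eef_pos: [0.4501, 0.0253, 0.378]
tool_rot: [0.0, 0.996, -0.085, -0.001]
contact_force: [0.3, 0.4, 0.9]
gripper_width: -0.001
grasp_force: 0.0
t: 16.4
eef_pos: [0.4491, 0.0255, 0.3692]
tool_rot: [0.0, 0.996, -0.085, -0.0]
contact_force: [-0.7, -0.3, 0.5]
gripper_width: 0.002
grasp_force: 0.1
```

```bash
python3 -m pendant '[[0,-0.001,0,0.002,0],[0,0,0,0.002,0],[0,0,0,0.002,0],[0,0,0,0,0]]'; python3 -m pendant '[[0,0,0,0.002,0],[0,0,0,0.002,0],[0,0,0,0.002,0],[0,0,0,0,0]]'; python3 -m pendant '[[0,0,0,0.002,0],[0,0,0,0.001,0],[0,0,0,0.001,0],[0,0,0,0,0]]'
```

```text
t: 16.73
eef_pos: [0.4482, 0.0256, 0.3636]
tool_rot: [0.0, 0.996, -0.085, 0.0]
contact_force: [-1.1, 0.8, 2.5]
gripper_width: -0.003
grasp_force: 1.2
t: 17.07
eef_pos: [0.4478, 0.0257, 0.3574]
tool_rot: [0.0, 0.996, -0.085, -0.001]
contact_force: [-3.0, 0.0, 2.3]
gripper_width: 0.0
grasp_force: 1.1
t: 17.4
eef_pos: [0.4479, 0.0257, 0.3535]
tool_rot: [0.0, 0.996, -0.085, -0.0]
contact_force: [-2.1, 0.5, 3.0]
gripper_width: 0.006
grasp_force: 2.0
```

```bash
python3 -m pendant '[[0,0,0,0.001,0],[0,0,0,0.001,0],[0,0,0,0.001,0],[0,0,0,0,0]]'; python3 -m pendant '[[0,0,0,0.001,0],[0,0,0,0.001,0],[0,0,0,0,0]]'; python3 -m pendant '[[0,0,0,0.001,0],[0,0,0,0,0]]'
```

```text
t: 17.73
eef_pos: [0.4479, 0.0257, 0.3505]
tool_rot: [0.0, 0.996, -0.085, -0.001]
contact_force: [-2.3, 1.1, 4.1]
gripper_width: -0.0
grasp_force: 2.1
t: 17.98
eef_pos: [0.4479, 0.0257, 0.3486]
tool_rot: [0.0, 0.996, -0.085, -0.0]
contact_force: [-3.4, 0.1, 3.7]
gripper_width: -0.0
grasp_force: 2.3
t: 18.15
eef_pos: [0.4479, 0.0257, 0.3476]
tool_rot: [0.0, 0.996, -0.085, -0.0]
contact_force: [-3.6, 1.1, 4.9]
gripper_width: -0.0
grasp_force: 2.6
```

```bash
for i in 1; do python3 -m pendant '[[0,0,0,0.001,0],[0,0,0,0,0]]'; python3 -m pendant '[[0,0,0,0.0005,0],[0,0,0,0,0]]'; done | grep -E "eef|contact"
```

```text
eef_pos: [0.4479, 0.0257, 0.3467]
contact_force: [-4.4, 0.6, 6.0]
eef_pos: [0.4479, 0.0257, 0.3462]
contact_force: [-4.3, 0.5, 6.9]
```

```bash
(python3 -m pendant '[[0,0,0,0.0005,0],[0,0,0,0,0]]') | grep -E "eef|contact"
```

```text
eef_pos: [0.4479, 0.0257, 0.3458]
contact_force: [-5.3, 0.7, 7.6]
```

```bash
(python3 -m pendant '[[0,0,0,0.0005,0],[0,0,0,0,0]]';python3 -m pendant '[[0,0,0,0.0005,0],[0,0,0,0,0]]') | grep -E "eef|contact"
```

```text
eef_pos: [0.4479, 0.0258, 0.3455]
contact_force: [-5.9, 0.7, 9.1]
eef_pos: [0.4479, 0.0258, 0.3454]
contact_force: [-7.4, 0.6, 13.5]
```

```bash
(python3 -m pendant '[[0,0,0,0.0005,0],[0,0,0,0,0]]';python3 -m pendant '[[0,0,0,0.0005,0],[0,0,0,0,0]]') | grep -E "eef|contact"
```

```text
eef_pos: [0.4479, 0.0258, 0.3453]
contact_force: [-8.8, 0.5, 17.8]
eef_pos: [0.4479, 0.0258, 0.3451]
contact_force: [-10.1, 0.6, 23.4]
```

```bash
(python3 -m pendant '[[0,0,0,-0.0003,0],[0,0,0,0,0],[0,0,0,0,0],[0,0,0,0,0],[0,0,0,0,0],[0,0,0,0,0],[0,0,0,0,0]]';python3 -m pendant '[[0,0,0,0,0],[0,0,0,0,0],[0,0,0,0,0],[0,0,0,0,0],[0,0,0,0,0],[0,0,0,0,0],[0,0,0,0,0],[0,0,0,0,0]]') | grep -E "eef|contact"
python3 - <<'E'
from h import *
p,d,m=cam("scene");X=cloud(d,m);cv2.imwrite("pics/s8.png",cv2.resize(p[120:320,200:400],(600,600)))
z=X[...,2];ex=X[...,0]*.9855-X[...,1]*.1694;ey=X[...,0]*.1694+X[...,1]*.9855
for y in(.066,.07,.13,.135):
    C=(abs(ey-y)<.006)&(z>.15)&(z<.2)&(ex>.41)&(ex<.46)
    print(y,C.sum(),np.round(np.median(ex[C]),4),np.round(np.median(z[C]),4))
E
```

```text
eef_pos: [0.4479, 0.0258, 0.3452]
contact_force: [-10.4, -0.1, 20.4]
eef_pos: [0.4479, 0.0258, 0.3452]
contact_force: [-9.0, 0.8, 20.0]
0.066 38 0.4397 0.1686
0.07 32 0.4374 0.1698
0.13 29 0.4376 0.1709
0.135 27 0.4385 0.1723
```

View pics/s8.png

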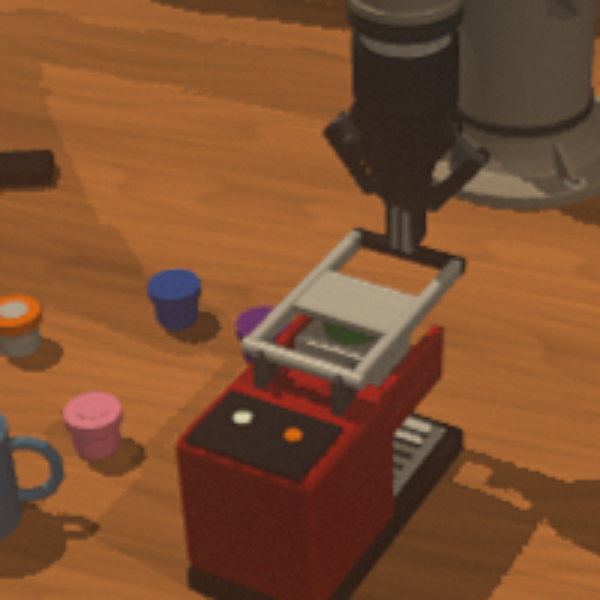

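The clamp is level over the capsule, with the fingertips on the bar at (405,250). The push was held steady at 20 N down (about 22 N in all) against the stop. I now lift off.

```bash
(python3 -m pendant '[[0,0,0,0,0],[0,0,0,-0.0005,0],[0,0,0,-0.001,0],[0,0,0,-0.002,0],[0,0,0,-0.01,0],[0,0,0,-0.02,0],[0,0,0,-0.03,0],[0,0,0,-0.03,0],[0,0,0,-0.02,0],[0,0,0,0,0],[0,0,0,0,0],[0,0,0,0,0]]') | grep -E "t:|eef|contact"
python3 - <<'E'
from h import *
p,d,m=cam("scene");X=cloud(d,m);cv2.imwrite("pics/s9.png",cv2.resize(p[120:320,200:400],(600,600)))
z=X[...,2];ex=X[...,0]*.9855-X[...,1]*.1694;ey=X[...,0]*.1694+X[...,1]*.9855
for y in(.066,.07,.1,.13,.135):
    C=(abs(ey-y)<.006)&(z>.15)&(z<.2)&(ex>.41)&(ex<.46)
    print(y,C.sum(),np.round(np.median(ex[C]),4),np.round(np.median(z[C]),4))
E
```

```text
t: 21.62
eef_pos: [0.448, 0.0254, 0.4571]
tool_rot: [0.0, 0.996, -0.085, -0.0]
contact_force: [-0.4, 0.5, -0.4]
0.066 44 0.4403 0.1703
0.07 30 0.4391 0.1703
0.1 29 0.4371 0.1693
0.13 23 0.4383 0.1716
0.135 27 0.4396 0.1731
```

The clamp has stayed down and the arm is clear, so I hand it in.

```bash
python3 -c "from station import bot;print(bot.hand_in())"
```

```text
the job is handed in; nothing more can be done
None
```

The job is handed in; no verdict came back. The green capsule is in the cup under the clamp, which was held against its stop at about 20 N for over a second and stayed down after release, and nothing else was touched.

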